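# Roll the bronze bushing up the gutter to its stop

## Task

Push the bronze bushing gently up its lane of the sloped gutter with the fingertips, over the yellow ridge, so that it comes to rest in the dip against the red stop and does not roll back. Keep it rolling on the gutter floor: do not lift it, pinch it, or send it off with a fast shove. Leave the steel pin at the foot of the other lane and everything else on the bench as it is, and finish with the hand clear.

Things in the scene. Friction and masses are not known exactly. Their poses are not given: they have to be found in the camera images.
- bushing: bronze (orange-brown) bushing, a roller 44 mm in diameter and 56 mm long, 0.3 to 0.55 kg, with dark bore marks in its ends; it lies across one of the gutter's two lanes, at the foot (which lane differs from start to start). Origin at its centre; y along its length, x and z turn as it rolls. It rolls freely back down if let go below the ridge
- pin: bright steel planet pin with a dark grey band round its middle and a small dark hole in each end, 44 mm in diameter and 56 mm long, about 0.55 kg, at the foot of the other lane. Origin at its centre, y along its length. To be left alone
- gutter: fixed two-lane sloped gutter of lightly oiled steel with green walls. Origin on the floor surface at the ridge, mid-width, 64 mm above the bench; x points uphill along the floor (rising at 7 degrees), y across the lanes, z square to that floor. Lanes centred at y = +42 and -42 mm, each 60 mm wide inside; walls 10 mm high, so a roller stands 34 mm above them. A yellow stripe lies just before the ridge
- foot (a point): mid-width on the gutter floor at its lower end, gutter x = -245 mm. A lip 8 mm high and 8 mm thick stands there and holds the rollers, which start with their centres at gutter x = -220 mm, z = 22 mm. The floor is straight from here to the ridge
- seat (a point): mid-width, level with the centre of a seated roller: gutter x = 30 mm, z = 14 mm. Past the ridge the floor drops at 9 degrees below level into a dip ending at an upright red stop plate, 50 mm (level) beyond the ridge and reaching 33 mm above it. A roller whose centre is 8 mm or more past the ridge rolls on alone to the stop and stays
- gear: dark spur gear lying flat, about 75 mm across, 34 mm high, loose, beside the gutter on the side away from the robot; origin at the centre of its underside
- washer: flat brass thrust washer, 60 mm across, 6 mm thick, loose, beside the gutter on the robot's side; origin at the centre of its underside
- sungear: steel sun gear with a stub shaft standing upright, 58 mm across and 80 mm high, loose; origin at the centre of its underside
- wrench: wrench lying flat on the bench on the robot's right, loose; origin under its middle
- oil: white plastic bottle with red cap, 64 mm across and 170 mm high, loose, far right; origin at the centre of its underside
Mind the look-alikes: they are no part of the job. Of the things that look like the bushing, the smallest one is meant.

How it is judged:
On the way:
1. the bushing is rolled up the lane beyond its lower half, pushed by the fingers (x of bushing in the frame of gutter between -0.12 and 0 m and contact force between the fingers and bushing above 0.05 N), for 0.05 s.
At the end, for the whole second after the job is handed in: The bushing is at rest (under 20 mm/s) in the dip of its lane, against the red stop to within about 6 mm, lying across the lane to within 0.12 rad; the steel pin is within 12 mm and the other loose things within 20 mm of where they started (x of bushing in the frame of gutter between 0.024 and 0.035 m and z of bushing in the frame of gutter between 0.0083 and 0.0203 m and angle between the y axis of bushing and the y axis of gutter, either way round below 0.12 rad and linear speed of bushing below 0.02 m/s and angular speed of bushing below 0.5 rad/s and distance of pin from where it was at the start of the episode below 0.012 m and distance of each of gear, washer, sungear, wrench, oil from where it was at the start of the episode below 0.02 m); the robot touches nothing.
It fails at once if the bushing is lifted more than 8 mm off the gutter floor (z of bushing in the frame of gutter above 0.03 m).
It fails at once if the bushing is shoved off fast (over 0.45 m/s) (linear speed of bushing above 0.45 m/s).
It fails at once if the bushing is pinched or pressed hard (over 35 N) (contact force between the fingers and bushing above 35 N).
It fails at once if the steel pin is moved by more than 12 mm (distance of pin from where it was at the start of the episode above 0.012 m).
It fails at once if a loose bystander is moved by more than 20 mm (distance of any of gear, washer, sungear, wrench, oil from where it was at the start of the episode above 0.02 m).
It also fails if it takes over 45 s, if anything falls off the work surface, if the arm or the gripper's body presses on something with over 40 N, if the wrist force passes 120 N, or if a joint passes its speed limit or range.

## Robot

A 6-joint arm with a two-finger parallel gripper is mounted at the origin on the work surface. World frame = base frame: x ahead of the robot, y to its left, z up, the work surface at z = 0. Lengths are in m, angles in rad, forces in N, time in s.
With the tool pointing down it reaches from about 0.35 to 0.775 m from the base axis. Payload 5.5 kg.
Tool frame: the origin (TCP) lies at the centre of the arm's flange, where the gripper is bolted on; the fingertips stand 173 mm ahead of it and the grasp point (between the pads) lies 155 mm ahead of it; z points along the fingers, y is the direction in which the jaws open and shut (so a half turn about z gives the same grasp; the last joint's range is limited). The gripper opens to 85 mm and grips with 20 to 120 N. Pads are 22 mm wide; open, the fingers measure 114 mm over their backs; the gripper's body (76 mm by 85 mm) begins 54 mm behind the grasp point. The pads swing forward as they close: fully open they stand 13 mm farther back than shut.
Start: joints at [-1.413, 0.313, 0.046, 1.304, 0, 1.431], TCP at [0.169, -0.55, 0.405] pointing down, gripper open.
Joint ranges: [-2.76, 2.76], [-0.86, 1.69], [-1.03, 1.26], [-2.2, 2.34], [-1.47, 1.5], [-3.14, 3.14]. Speed limits (rad/s): [2.57, 2.57, 3.14, 3.14, 3.14, 3.14].

## Interface

Orientations are given as a unit quaternion [w, x, y, z].
In Python, from workcell import env gives the robot as it stands.
- The arm moves only by the shell command python3 -m crank 'ROWS' [FORCE]. ROWS is JSON, a list of rows, each a list of 3 entries, a list of its own where there are three numbers: the shift along the tool's x, y, z in units of 40 mm (1.0 is 40 mm), then the turn about the tool's z in units of 5 degrees (1.0 is 5 degrees), then the gripper command: -1 is fully open, 1 is shut, values between are in proportion. In form: [[[x, y, z], yaw, hand], ...]. A call has 1 to 5 rows; each row shifts and turns the commanded pose from where the row before left it, along the tool's axes as they then stand; what a row does not reach is not made up. A row lasts 1/12 s, in which the tool goes at most 41.7 mm and 7.16 degrees, less where a joint would pass 70% of its speed; a pose out of reach is approached as far as the arm can. A call is refused whole if a number of a shift passes 1 or a number of a turn 1, either way. A call with a gripper value outside its range is refused whole. The fingers move at their own pace and stop on an object; FORCE is the grip in N (left out, the last holds). Time passes only in rows, so rows that do not move let the fingers close. It gives the time, the measured TCP pose, the force and the opening at its end, in the units of the state.
- env.get_state(): the state, without advancing time (a new reading comes with each control period).
- env.read_camera(name): name is "scene" or "top" or "wrist"; returns a dict with "frame" (400x640x3 uint8, red, green, blue), "depth" (400x640 float32, m along the optical axis (not along the pixel's ray), 0 where there is no reading), "K" (3x3 intrinsics, pixels), "extrinsics" (4x4, takes a point from world to camera coordinates). Camera axes: x right, y up, looking along -z (the intrinsics and any distortion apply to the point x, -y, -z); pixel columns grow to the right and rows downward; lengths in m; the calibration is good to about 2 mm. A picture is of the moment at which its call begins.
- env.hand_in(): hands the job in, once; it reports no verdict.
The state is a dict: "clock": time; "joint_pos": joint angles; "qvel": joint speeds; "tau": joint torques, N m; "tcp_pos": TCP position; "orientation": TCP orientation; "wrist_force": force on the tool from outside, world axes, zero at the start; "ft_torque": the same for the moment, N m; "finger_gap": finger opening in m.
Only numpy, scipy, OpenCV 4.12 (cv2) and the standard library are available. Lean on these libraries where they do the work, as an engineer would, in place of code of your own. Each camera call takes 0.05 s, during which the arm holds its last target. There are 200 camera calls.

## Working session

There is one attempt and no reset: what is moved stays moved. The work goes in short steps, Python scripts to look and compute and a shell command to move; the robot and the scene stay as the last step left them, time stands still between calls to the robot, and variables do not carry over. Pictures are saved under pics/ and viewed, on a budget of 10 in all, crops included, one or two more only if the job needs it, and the job is handed in when it is done.

```bash
mkdir -p pics; ls
cat > h.py <<'E'
import numpy as np, cv2
from workcell import env
def snap(n,f):
    c=env.read_camera(n); cv2.imwrite(f"pics/{f}.png",c["frame"][:,:,::-1]); np.savez(f"pics/{f}.npz",**c); return c
def load(f): return dict(np.load(f"pics/{f}.npz"))
def pts(c):
    d=c["depth"]; K=c["K"]; v,u=np.mgrid[:d.shape[0],:d.shape[1]]
    P=np.stack([(u-K[0,2])/K[0,0]*d,-(v-K[1,2])/K[1,1]*d,-d,np.ones_like(d)],-1)
    return (P@np.linalg.inv(c["extrinsics"]).T)[...,:3]
E
python3 - <<'E'
from h import *
for n in("scene","top"):
    c=snap(n,n+"0"); print(n,c["K"].tolist(),c["extrinsics"].round(3).tolist(),c.keys())
print(env.get_state())
a=cv2.imread("pics/scene0.png");b=cv2.imread("pics/top0.png")
E
```

```text
pics
scene [[386.1476528474312, 0.0, 317.0950906447174], [0.0, 386.1476528474312, 202.63089387145433], [0.0, 0.0, 1.0]] [[0.801, 0.598, -0.0, -0.37], [-0.407, 0.545, 0.733, 0.223], [0.439, -0.587, 0.68, -1.382], [0.0, 0.0, 0.0, 1.0]] dict_keys(['frame', 'depth', 'K', 'extrinsics'])
top [[406.2572967171834, 0.0, 313.5679992914789], [0.0, 406.2572967171834, 201.21930549560312], [0.0, 0.0, 1.0]] [[-0.011, -1.0, 0.014, -0.124], [0.982, -0.008, 0.191, -0.522], [-0.191, 0.015, 0.981, -0.976], [0.0, 0.0, 0.0, 1.0]] dict_keys(['frame', 'depth', 'K', 'extrinsics'])
{'clock': 0.1, 'joint_pos': array([-1.41256179e+00,  3.13950636e-01,  4.50712553e-02,  1.30363294e+00,
       -1.81296334e-05,  1.43119302e+00]), 'qvel': array([-0.00010358,  0.00010635,  0.00247241, -0.00103266,  0.00023462,
       -0.00093489]), 'tau': array([ 2.71560151e-03, -4.81727242e+01,  2.99242562e+01,  1.27678982e-02,
        4.14682603e-06, -9.65969576e-06]), 'tcp_pos': array([ 0.16869323, -0.54950356,  0.40387467]), 'orientation': array([-8.57873281e-04,  9.88931689e-01,  1.48369061e-01, -1.70570562e-05]), 'wrist_force': array([ 0.45444951, -0.41652219,  0.34052103]), 'ft_torque': array([-0.02019558,  0.00414561,  0.06286596]), 'finger_gap': 0.08555861978156534}
```

View pics/scene0.png

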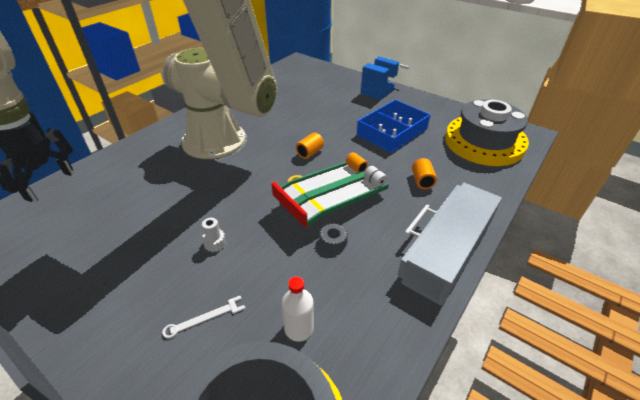

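View pics/top0.png

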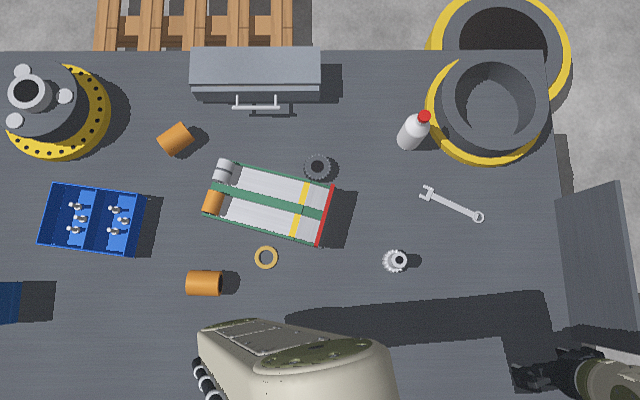

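Three bronze rollers show up in top view: (175,139) on the bench, (212,201) in the gutter's near lane and (203,283) on the bench. The middle one lies at the foot of a lane and looks smallest. The steel pin is at (224,170) in the far lane. Next I'll measure the sizes and the gutter pose, with an enlarged crop to confirm.

```bash
cat > g.py <<'E'
from h import *
c=load("top0"); P=pts(c); f=c["frame"]; hsv=cv2.cvtColor(f,cv2.COLOR_RGB2HSV); H,S,V=[hsv[...,i].astype(int) for i in range(3)]
roi=np.zeros(H.shape,bool); roi[150:252,195:340]=1
Z=P[...,2]
white=roi&(S<40)&(V>170)&(Z>.02); green=roi&(abs(H-75)<20)&(S>90); red=roi&((H<6)|(H>174))&(S>150); yel=roi&(abs(H-26)<5)&(S>100)&(Z>.04)
er=cv2.erode(white.astype(np.uint8),np.ones((5,5)))>0; er[:, :240]=0
for n,m in(("white",er),("green",green),("red",red),("yel",yel)): print(n,m.sum(),P[m].mean(0).round(4),P[m].min(0).round(3),P[m].max(0).round(3))
# plane of the floor below ridge
Q=P[er]; 
ymin=P[yel][:,1].max()
Q=Q[Q[:,1]>ymin+.005]
A=np.c_[Q[:,:2],np.ones(len(Q))]
for _ in range(5):
    k=np.linalg.lstsq(A,Q[:,2],rcond=None)[0]; r=Q[:,2]-A@k; g=abs(r)<2.5*r.std()+1e-4; A,Q=A[g],Q[g]
sl=np.hypot(k[0],k[1]); print("slope deg",np.degrees(np.arctan(sl)),"resid",r.std(),"grad yaw",np.degrees(np.arctan2(k[1],k[0])))
# axis from minAreaRect of the gutter mask points in world xy
G=P[green][:,:2].astype(np.float32); print("green rect",cv2.minAreaRect(G))
R=P[red][:,:2].astype(np.float32); print("red rect",cv2.minAreaRect(R)); print("yel rect",cv2.minAreaRect(P[yel][:,:2].astype(np.float32)))
br=(abs(H-14)<6)&(S>140)&(V>80)
n,l,st,ce=cv2.connectedComponentsWithStats(br.astype(np.uint8))
for i in range(1,n):
    if st[i,4]>80:
        p=P[l==i]; print(st[i],ce[i].round(1),"top z",np.percentile(p[:,2],95).round(4),"mean",p.mean(0).round(4),cv2.minAreaRect(p[p[:,2]>np.percentile(p[:,2],95)-.025][:,:2].astype(np.float32)))
pm=np.zeros_like(roi); pm[155:188,212:240]=1; p=P[pm&(Z>.06)&(S<40)]; print("pin",len(p),p.mean(0),p.max(0))
a=cv2.imread("pics/top0.png")[120:310,140:350]; cv2.imwrite("pics/crop0.png",cv2.resize(a,None,fx=3,fy=3,interpolation=cv2.INTER_CUBIC)[:, :])
E
python3 g.py
```

```text
white 2484 [ 0.5163 -0.0364  0.056 ] [ 0.324 -0.158  0.036] [0.606 0.06  1.06 ]
green 873 [ 0.5193 -0.0031  0.0624] [ 0.324 -0.168  0.04 ] [0.627 0.153 1.06 ]
red 246 [ 0.4773 -0.1526  0.0994] [ 0.324 -0.178  0.083] [ 0.554 -0.113  1.06 ]
yel 290 [ 0.498  -0.0918  0.0654] [ 0.324 -0.118  0.056] [ 0.569 -0.065  1.06 ]
slope deg 6.887147673821166 resid 0.001674583092432046 grad yaw -106.95438027916971
green rect ((0.4821932017803192, -0.0006739795207977295), (0.3058231770992279, 0.23838046193122864), 73.31549835205078)
red rect ((0.43984684348106384, -0.14163409173488617), (0.00974484533071518, 0.23826925456523895), 73.72711181640625)
yel rect ((0.4470416307449341, -0.09018956869840622), (0.05028798431158066, 0.2449052631855011), 88.87677001953125)
[157 122  38  34 701] [175.1 138.7] top z 0.0612 mean [0.6871 0.2274 0.0546] ((0.5075560212135315, 0.08377881348133087), (0.5323114991188049, 0.07755500823259354), 38.71000671386719)
[201 190  24  25 372] [212.4 201.8] top z 0.0808 mean [0.5153 0.1193 0.08  ] ((0.44067123532295227, 0.007140859961509705), (0.32908791303634644, 0.06086597591638565), 56.3303337097168)
[185 270  37  26 763] [203.  282.6] top z 0.0607 mean [0.3215 0.1404 0.0557] ((0.3196112811565399, 0.035032980144023895), (0.2958280146121979, 0.05783412232995033), 89.47734832763672)
pin 393 [0.59131752 0.09372318 0.08953502] [0.62844826 0.12630184 1.05954803]
```

View pics/crop0.png

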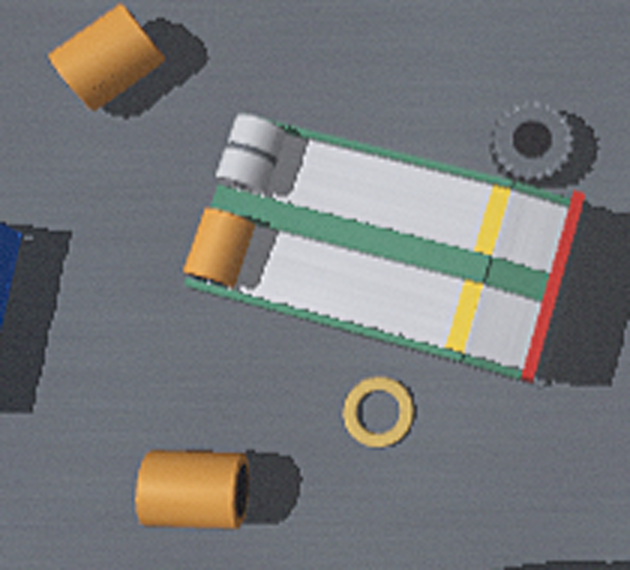

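The crop confirms it: the bushing is the small roller at the foot of the near lane, crop (220,247). The two bench rollers at crop (105,57) and (190,488) are larger, with tops at 61 mm against 44 mm. The steel pin with its dark band is at crop (248,152). I'll refit the gutter pose without the depth dropouts.

```bash
cat >> g.py <<'E'
print("-----")
ok=(c["depth"]>0)&(Z<.12)&(Z>.02)
def rect(m): return cv2.minAreaRect(P[m&ok][:,:2].astype(np.float32))
for n,m in(("green",green),("red",red),("yel",yel)): print(n,(m&ok).sum(),np.median(P[m&ok],0).round(4),rect(m))
for th in (-106.5,-106,-107,-105.5,-107.5):
    t=np.radians(th); ex=np.array([np.cos(t),np.sin(t)]); ey=np.array([-ex[1],ex[0]])
    gx=P[green&ok][:,:2]@ex; gy=P[green&ok][:,:2]@ey
    # outer wall edges widths per x-bin: slope of gy extreme vs gx
    b=np.linspace(np.percentile(gx,3),np.percentile(gx,97),16); lo=[];hi=[];xc=[]
    for i in range(15):
        s=(gx>=b[i])&(gx<b[i+1]); 
        if s.sum()>8: lo.append(gy[s].min()); hi.append(gy[s].max()); xc.append((b[i]+b[i+1])/2)
    print(th,"slopes",np.polyfit(xc,lo,1)[0].round(4),np.polyfit(xc,hi,1)[0].round(4),"mid",((np.median(lo)+np.median(hi))/2).round(4),"w",(np.median(hi)-np.median(lo)).round(4))
t=np.radians(-106.5); ex=np.array([np.cos(t),np.sin(t)]); ey=np.array([-ex[1],ex[0]])
for n,m in(("red",red),("yel",yel),("bush",l==l[202,212])):
    q=P[m&ok]; print(n,"x",np.percentile(q[:,:2]@ex,[3,50,97]).round(4),"y",np.percentile(q[:,:2]@ey,[2,50,98]).round(4),"z",np.percentile(q[:,2],[5,50,95]).round(4))
q=P[pm&ok&(Z>.06)&(S<40)]; print("pin x",np.percentile(q[:,:2]@ex,[3,50,97]).round(4),"y",np.percentile(q[:,:2]@ey,[2,50,98]).round(4),"z",q[:,2].max())
E
python3 g.py | sed '1,/-----/d'
```

```text
green 870 [0.5261 0.0047 0.0592] ((0.5234154462814331, -0.006322816014289856), (0.2930489778518677, 0.15628394484519958), 73.64616394042969)
red 245 [ 0.4774 -0.1527  0.0955] ((0.47966891527175903, -0.15324687957763672), (0.00966433435678482, 0.15530925989151), 73.68041229248047)
yel 289 [ 0.4864 -0.092   0.0618] ((0.4995419681072235, -0.09202158451080322), (0.015726501122117043, 0.14242179691791534), 73.74976348876953)
-106.5 slopes 0.002 0.0885 mid 0.5033 w 0.1539
-106 slopes -0.0065 0.08 mid 0.5043 w 0.1537
-107 slopes 0.0106 0.0972 mid 0.502 w 0.1544
-105.5 slopes -0.0149 0.0711 mid 0.5055 w 0.1535
-107.5 slopes 0.0199 0.1062 mid 0.5007 w 0.1545
red x [0.0065 0.0108 0.0151] y [0.428  0.5001 0.5783] z [0.093  0.0955 0.0981]
yel x [-0.0609 -0.0537 -0.0466] y [0.4362 0.4913 0.5752] z [0.0588 0.0618 0.0656]
bush x [-0.2835 -0.2614 -0.2447] y [0.4345 0.4604 0.4877] z [0.0632 0.0762 0.0807]
pin x [-0.2832 -0.2611 -0.2448] y [0.517  0.5431 0.5712] z 0.08297344909838777
```

Everything agrees: slope 6.9°, yaw −106.3°, roller top 80.8 mm against 81.0 expected, and lane spacing about 83 mm. The ridge is at about (0.495, −0.100). Plan: turn the tool by −56.6° so that tool x points downhill and tool y lies across the lane. Then set the jaws to about a 17 mm gap as a two-finger pusher and go behind the bushing.

```bash
python3 -m crank '[[[0,0,0],-1,0.6],[[0,0,0],-1,0.6],[[0,0,0],-1,0.6],[[0,0,0],-1,0.6],[[0,0,0],-1,0.6]]' 20
python3 -m crank '[[[0,0,0],-1,0.6],[[0,0,0],-1,0.6],[[0,0,0],-1,0.6],[[0,0,0],-1,0.6],[[0,0,0],-1,0.6]]'
python3 -m crank '[[[0,0,0],-1,0.6],[[0,0,0],-0.3,0.6],[[0,0,0],0,0.6]]'
cat > goal.py <<'E'
import sys
from h import *
from scipy.spatial.transform import Rotation as R
s=env.get_state(); t=np.radians(-106.33); ex=np.array([np.cos(t),np.sin(t)]); ey=np.array([-ex[1],ex[0]])
q=s["orientation"]; r=R.from_quat(np.roll(q,-1)); M=r.as_matrix(); p=s["tcp_pos"]
print("t",round(s["clock"],2),"tcp",p.round(4),"gx,gy",(p[:2]@ex+.043).round(4),(p[:2]@ey-.5032).round(4),"tipz",(p[2]-.173).round(4),"xyaw",np.degrees(np.arctan2(M[1,0],M[0,0])).round(2),"F(gut x,y,z)",np.r_[s["wrist_force"][:2]@ex,s["wrist_force"][:2]@ey,s["wrist_force"][2]].round(2),"gap",round(s["finger_gap"],4))
if len(sys.argv)>3:
    g=np.array([float(v) for v in sys.argv[1:4]]) # level gx rel ridge, gy, tip z
    w=np.r_[(g[0]-.043)*ex+(g[1]+.5032)*ey, g[2]+.173]; print("world",w.round(4),"shift units",(M.T@(w-p)/.04).round(2))
E
python3 goal.py -.275 -.042 .231
```

```text
clock: 0.52
tcp_pos: [0.1687, -0.5496, 0.4042]
orientation: [-0.001, 0.933, 0.361, 0.0]
wrist_force: [-0.3, 0.6, 0.0]
finger_gap: 0.0257
clock: 0.93
tcp_pos: [0.1687, -0.5496, 0.4042]
orientation: [-0.0, 0.832, 0.554, 0.0]
wrist_force: [-0.2, -0.3, 0.5]
finger_gap: 0.0171
clock: 1.18
tcp_pos: [0.1687, -0.5496, 0.4042]
orientation: [-0.0, 0.801, 0.599, 0.0]
wrist_force: [0.1, -0.1, -0.2]
finger_gap: 0.0172
t 1.18 tcp [ 0.1687 -0.5496  0.4042] gx,gy 0.523 -0.1868 tipz 0.2312 xyaw 73.59 F(gut x,y,z) [ 0.08  0.1  -0.21] gap 0.0172
world [0.532  0.1755 0.404 ] shift units [19.95  3.59  0.02]
```

```bash
python3 -m crank '[[[0.95,0.17,0],0,0.6],[[0.95,0.17,0],0,0.6],[[0.95,0.17,0],0,0.6],[[0.95,0.17,0],0,0.6],[[0.95,0.17,0],0,0.6]]' >/dev/null
python3 -m crank '[[[0.95,0.17,0],0,0.6],[[0.95,0.17,0],0,0.6],[[0.95,0.17,0],0,0.6],[[0.95,0.17,0],0,0.6],[[0.95,0.17,0],0,0.6]]' >/dev/null
python3 -m crank '[[[0.95,0.17,0],0,0.6],[[0.95,0.17,0],0,0.6],[[0.95,0.17,0],0,0.6],[[0.95,0.17,0],0,0.6],[[0.95,0.17,0],0,0.6]]' >/dev/null
python3 -m crank '[[[0.95,0.17,0],0,0.6],[[0.95,0.17,0],0,0.6],[[0.95,0.17,0],0,0.6],[[0.95,0.17,0],0,0.6],[[0.95,0.17,0],0,0.6]]' >/dev/null
python3 -m crank '[[[0.5,0.1,0],0,0.6],[[0.3,0.1,0],0,0.6],[[0,0,0],0,0.6]]' 
python3 goal.py -.275 -.042 .10
```

```text
clock: 3.1
tcp_pos: [0.5319, 0.1714, 0.4038]
orientation: [-0.0, 0.8, 0.6, -0.0]
wrist_force: [0.1, -0.4, 0.2]
finger_gap: 0.0168
t 3.1 tcp [0.5319 0.1714 0.4038] gx,gy -0.2711 -0.041 tipz 0.2308 xyaw 73.69 F(gut x,y,z) [0.34 0.18 0.16] gap 0.0168
world [0.532  0.1755 0.273 ] shift units [ 0.1  -0.02  3.27]
```

```bash
python3 -m crank '[[[0.2,0,0.7],0,0.6],[[0,0,0.7],0,0.6],[[0,0,0.7],0,0.6],[[0,0,0.7],0,0.6],[[0,0,0.5],0,0.6]]'
python3 - <<'E'
from h import *
w=snap("wrist","w1"); s=snap("scene","s1")
a=w["frame"][:,:,::-1]; b=cv2.resize(s["frame"][120:240,230:430,::-1],(640,384),interpolation=cv2.INTER_CUBIC)
cv2.imwrite("pics/both1.png",cv2.resize(np.vstack([a,b]),(480,588)))
E
python3 goal.py -.277 -.042 .050
```

```text
clock: 3.52
tcp_pos: [0.5319, 0.176, 0.2701]
orientation: [-0.001, 0.801, 0.598, -0.001]
wrist_force: [-1.2, -1.0, 0.0]
finger_gap: 0.017
t 3.62 tcp [0.531  0.1757 0.2689] gx,gy -0.2749 -0.043 tipz 0.0959 xyaw 73.48 F(gut x,y,z) [-0.   -0.06  0.12] gap 0.0168
world [0.5326 0.1774 0.223 ] shift units [0.06 0.03 1.15]
```

View pics/both1.png

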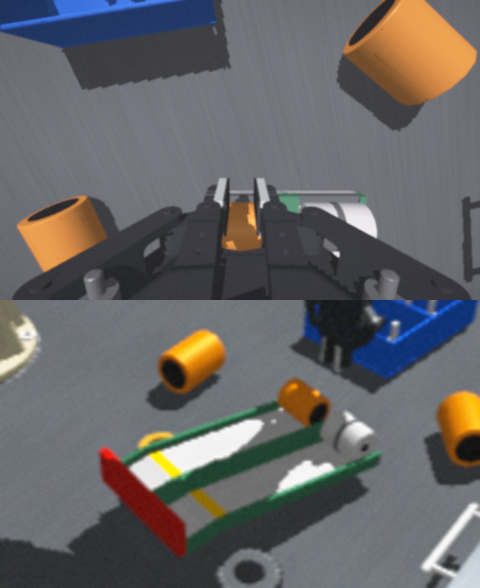

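The wrist view shows the two fingers (222 and 265, 190) centred on the bushing at (243,225), on its downhill side. The pin is well to the right at (345,218). In the scene view the fingers hang beyond the gutter foot. Next: descend, then creep to contact.

```bash
python3 -m crank '[[[0.1,-0.02,0.4],0,0.6],[[0,0,0.4],0,0.6],[[0,0,0.3],0,0.6],[[0,0,0],0,0.6]]'
python3 goal.py -.255 -.042 .050
python3 -m crank '[[[-0.12,0,0],0,0.6],[[-0.12,0,0],0,0.6],[[-0.12,0,0],0,0.6],[[0,0,0],0,0.6]]'
python3 goal.py -.235 -.042 .053
```

```text
clock: 3.95
tcp_pos: [0.5329, 0.1803, 0.2279]
orientation: [-0.0, 0.801, 0.598, -0.001]
wrist_force: [-0.3, -0.4, -0.5]
finger_gap: 0.0172
t 3.95 tcp [0.5329 0.1803 0.2279] gx,gy -0.2799 -0.0425 tipz 0.0549 xyaw 73.51 F(gut x,y,z) [ 0.51 -0.18 -0.54] gap 0.0172
world [0.5264 0.1563 0.223 ] shift units [-0.62  0.01  0.12]
clock: 4.28
tcp_pos: [0.5296, 0.1661, 0.2299]
orientation: [0.001, 0.801, 0.598, 0.001]
wrist_force: [0.3, 0.0, -0.1]
finger_gap: 0.0171
t 4.28 tcp [0.5296 0.1661 0.2299] gx,gy -0.2653 -0.0416 tipz 0.0569 xyaw 73.5 F(gut x,y,z) [-0.12  0.3  -0.15] gap 0.0171
world [0.5208 0.1371 0.226 ] shift units [-0.76 -0.01  0.1 ]
```

```bash
python3 -m crank '[[[0,0,0.17],0,0.6],[[-0.1,0,0],0,0.6],[[-0.1,0,0],0,0.6],[[-0.1,0,0],0,0.6],[[0,0,0],0,0.6]]'
python3 goal.py -.235 -.042 .053
python3 -m crank '[[[-0.1,0,0],0,0.6],[[-0.1,0,-0.012],0,0.6],[[-0.1,0,-0.012],0,0.6],[[-0.1,0,-0.012],0,0.6],[[-0.1,0,-0.012],0,0.6]]'
python3 goal.py -.225 -.042 .054
python3 - <<'E'
from h import *
s=snap("scene","s2"); t=snap("top","t2")
b=cv2.resize(s["frame"][120:240,230:430,::-1],(600,360),interpolation=cv2.INTER_CUBIC)
a=cv2.resize(t["frame"][140:260,170:370,::-1],(400,240),interpolation=cv2.INTER_CUBIC)
cv2.imwrite("pics/both2.png",np.vstack([b,np.pad(a,((0,0),(0,200),(0,0)))]))
E
```

```text
clock: 4.7
tcp_pos: [0.5259, 0.155, 0.2218]
orientation: [-0.0, 0.801, 0.599, -0.0]
wrist_force: [0.3, 0.6, 0.2]
finger_gap: 0.0174
t 4.7 tcp [0.5259 0.155  0.2218] gx,gy -0.2536 -0.0421 tipz 0.0488 xyaw 73.53 F(gut x,y,z) [-0.68  0.16  0.21] gap 0.0174
world [0.5208 0.1371 0.226 ] shift units [-0.46  0.   -0.1 ]
clock: 5.12
tcp_pos: [0.5204, 0.1361, 0.224]
orientation: [0.0, 0.801, 0.599, 0.0]
wrist_force: [0.1, 1.6, 0.8]
finger_gap: 0.0175
t 5.12 tcp [0.5204 0.1361 0.224 ] gx,gy -0.2339 -0.042 tipz 0.051 xyaw 73.57 F(gut x,y,z) [-1.53 -0.39  0.76] gap 0.0175
world [0.5179 0.1275 0.227 ] shift units [-0.22  0.   -0.07]
```

View pics/both2.png

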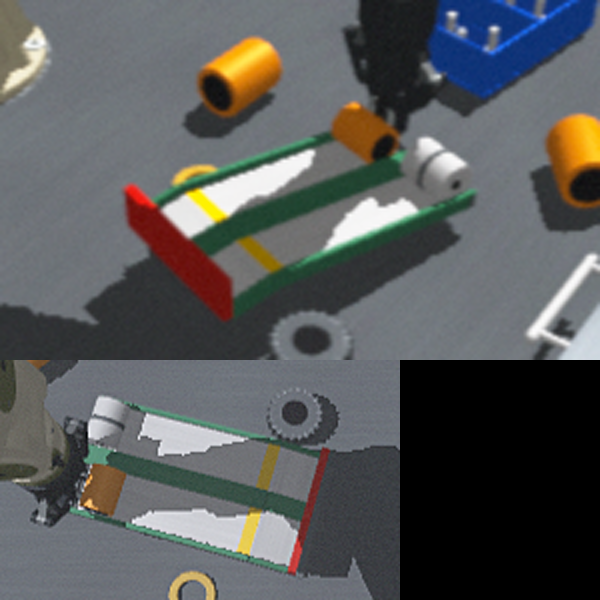

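Contact is made: about 1.5 N along the lane, with the bushing at top-crop (103,488) now about 10 mm ahead of the pin at (107,418). Pushing on at about 6 mm per row, climbing with the slope.

```bash
python3 -m crank '[[[-0.15,0,-0.018],0,0.6],[[-0.15,0,-0.018],0,0.6],[[-0.15,0,-0.018],0,0.6],[[-0.15,0,-0.018],0,0.6],[[-0.15,0,-0.018],0,0.6]]' >/dev/null
python3 goal.py
python3 -m crank '[[[-0.15,0,-0.018],0,0.6],[[-0.15,0,-0.018],0,0.6],[[-0.15,0,-0.018],0,0.6],[[-0.15,0,-0.018],0,0.6],[[-0.15,0,-0.018],0,0.6]]' >/dev/null
python3 goal.py
python3 -m crank '[[[-0.15,0,-0.018],0,0.6],[[-0.15,0,-0.018],0,0.6],[[-0.15,0,-0.018],0,0.6],[[-0.15,0,-0.018],0,0.6],[[-0.15,0,-0.018],0,0.6]]' >/dev/null
python3 goal.py -.1 -.042 .0688
```

```text
t 5.63 tcp [0.5117 0.107  0.2275] gx,gy -0.2035 -0.0422 tipz 0.0545 xyaw 73.55 F(gut x,y,z) [-1.81  0.99  1.96] gap 0.0175
t 6.05 tcp [0.5032 0.0782 0.2311] gx,gy -0.1736 -0.0423 tipz 0.0581 xyaw 73.56 F(gut x,y,z) [-1.87  0.45  2.06] gap 0.017
t 6.47 tcp [0.4948 0.0495 0.2346] gx,gy -0.1436 -0.0423 tipz 0.0616 xyaw 73.56 F(gut x,y,z) [-2.52  0.53  1.64] gap 0.0168
world [0.4828 0.0076 0.2418] shift units [-1.09  0.01 -0.18]
```

```bash
python3 -m crank '[[[-0.15,0,-0.018],0,0.6],[[-0.15,0,-0.018],0,0.6],[[-0.15,0,-0.018],0,0.6],[[-0.15,0,-0.018],0,0.6],[[-0.15,0,-0.018],0,0.6]]' >/dev/null
python3 goal.py
python3 -m crank '[[[-0.15,0,-0.018],0,0.6],[[-0.15,0,-0.018],0,0.6],[[-0.15,0,-0.018],0,0.6],[[-0.15,0,-0.018],0,0.6],[[-0.15,0,-0.018],0,0.6]]' >/dev/null
python3 goal.py -.023 -.042 .078
python3 - <<'E'
from h import *
s=snap("scene","s3")
b=cv2.resize(s["frame"][120:240,230:430,::-1],(600,360),interpolation=cv2.INTER_CUBIC)
cv2.imwrite("pics/both3.png",b)
E
```

```text
t 6.88 tcp [0.4863 0.0207 0.2383] gx,gy -0.1136 -0.0424 tipz 0.0653 xyaw 73.57 F(gut x,y,z) [-1.37  0.73  1.21] gap 0.0171
t 7.3 tcp [ 0.4778 -0.0081  0.2419] gx,gy -0.0836 -0.0424 tipz 0.0689 xyaw 73.56 F(gut x,y,z) [-2.07 -0.03  0.77] gap 0.017
world [ 0.4612 -0.0663  0.251 ] shift units [-1.52  0.01 -0.23]
```

View pics/both3.png

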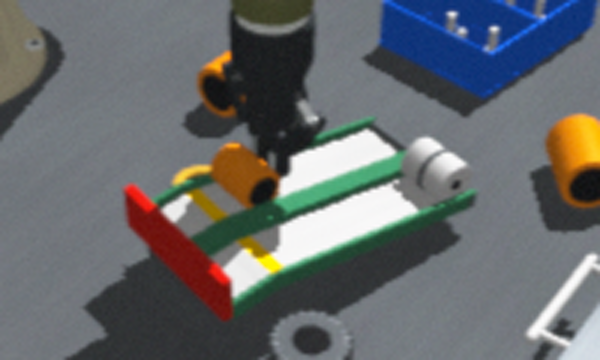

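The bushing at crop (245,175) sits squarely in its lane just below the yellow stripe, with the fingers behind it and the pin untouched. Continuing more slowly over the ridge.

```bash
python3 -m crank '[[[-0.15,0,-0.018],0,0.6],[[-0.15,0,-0.018],0,0.6],[[-0.15,0,-0.018],0,0.6],[[-0.15,0,-0.018],0,0.6],[[-0.15,0,-0.018],0,0.6]]' >/dev/null
python3 goal.py
python3 -m crank '[[[-0.1,0,-0.012],0,0.6],[[-0.1,0,-0.012],0,0.6],[[-0.1,0,-0.012],0,0.6]]' >/dev/null
python3 goal.py
python3 -m crank '[[[-0.1,0,-0.012],0,0.6],[[-0.1,0,-0.012],0,0.6],[[-0.1,0,-0.012],0,0.6]]' >/dev/null
python3 goal.py
```

```text
t 7.77 tcp [ 0.4693 -0.0368  0.2455] gx,gy -0.0536 -0.0425 tipz 0.0725 xyaw 73.57 F(gut x,y,z) [-2.54 -0.37  1.81] gap 0.0168
t 8.02 tcp [ 0.466  -0.0482  0.2469] gx,gy -0.0418 -0.0424 tipz 0.0739 xyaw 73.56 F(gut x,y,z) [-1.86 -0.51  0.75] gap 0.0172
t 8.27 tcp [ 0.4625 -0.0598  0.2482] gx,gy -0.0297 -0.0426 tipz 0.0752 xyaw 73.56 F(gut x,y,z) [-0.33 -0.25 -1.1 ] gap 0.0167
```

```bash
python3 -m crank '[[[-0.1,0,-0.012],0,0.6],[[-0.1,0,-0.012],0,0.6],[[0,0,0],0,0.6],[[0,0,0],0,0.6],[[0,0,0],0,0.6]]' >/dev/null
python3 goal.py
python3 - <<'E'
from h import *
s=snap("scene","s4")
b=cv2.resize(s["frame"][140:240,240:400,::-1],(640,400),interpolation=cv2.INTER_CUBIC)
cv2.imwrite("pics/both4.png",b)
E
```

```text
t 8.68 tcp [ 0.4604 -0.067   0.2492] gx,gy -0.0221 -0.0425 tipz 0.0762 xyaw 73.55 F(gut x,y,z) [-1.01  0.29  0.52] gap 0.0172
```

View pics/both4.png

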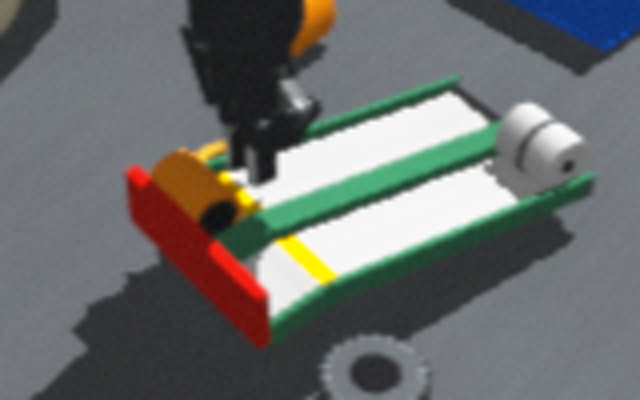

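The bushing at crop (190,190) lies against the red stop, clear of the fingers (260,165), with a yellow gap between. Backing off downhill first, then up and away.

```bash
python3 -m crank '[[[0.15,0,0],0,0.6],[[0.3,0,0],0,0.6],[[0.3,0,0],0,0.6],[[0,0,-0.7],0,0.6],[[0,0,-0.9],0,0.6]]' >/dev/null
python3 -m crank '[[[0,0,-0.9],0,0.6],[[0,0,-0.9],0,0.6],[[0.9,0,0],0,0.6],[[0.9,0,0],0,0.6],[[0.9,0,0],0,0.6]]' >/dev/null
python3 -m crank '[[[0.9,0,0],0,0.6],[[0.9,0,0],0,0.6],[[0.9,0,0],0,0.6],[[0.5,0,0],0,0.6],[[0,0,0],0,0.6]]' >/dev/null
python3 goal.py
cat > chk.py <<'E'
from h import *
t0=np.radians(-106.33); ex=np.array([np.cos(t0),np.sin(t0)]); ey=np.array([-ex[1],ex[0]])
for n in("top","scene"):
    c=snap(n,n+"5"); P=pts(c); hsv=cv2.cvtColor(c["frame"],cv2.COLOR_RGB2HSV).astype(int); H,S,V=hsv[...,0],hsv[...,1],hsv[...,2]
    gx=P[...,:2]@ex+.043; gy=P[...,:2]@ey-.5032; Z=P[...,2]
    box=(c["depth"]>0)&(abs(gy+.042)<.04)&(gx>-.02)&(gx<.07)&(Z>.06)&(Z<.12)
    for k,m in(("bushing",box&(abs(H-14)<7)&(S>120)),("red",box&((H<5)|(H>175))&(S>150))):
        if m.sum()<10: print(n,k,"few");continue
        print(n,k,m.sum(),"gx",np.percentile(gx[m],[3,50,97]).round(4),"gy",np.percentile(gy[m],[3,50,97]).round(4),"z95",np.percentile(Z[m],97).round(4))
        if k=="bushing" and n=="top": print("rect",cv2.minAreaRect(P[m][:,:2].astype(np.float32)))
a=load("top0")["frame"].astype(int); b=load("top5")["frame"].astype(int); d=(abs(a-b).max(2)>60)
for nm,(u,v,r) in dict(pin=(224,170,14),gear=(318,167,15),washer=(266,257,14),sungear=(396,260,16),wrench=(452,203,30),oil=(413,130,22)).items(): print(nm,"changed px",d[v-r:v+r,u-r:u+r].sum())
im=cv2.resize(load("top5")["frame"][100:300,150:500,::-1],(788,450),interpolation=cv2.INTER_CUBIC); cv2.imwrite("pics/fin.png",im)
E
python3 chk.py
```

```text
t 9.98 tcp [0.5362 0.1924 0.3847] gx,gy -0.2924 -0.0428 tipz 0.2117 xyaw 73.86 F(gut x,y,z) [-0.5   0.69  0.81] gap 0.0173
top bushing 411 gx [0.0085 0.0289 0.048 ] gy [-0.0674 -0.0415 -0.0147] z95 0.104
rect ((0.4500931203365326, -0.11653249710798264), (0.04234743490815163, 0.06133422255516052), 73.32198333740234)
top red 130 gx [0.0503 0.0549 0.0595] gy [-0.0755 -0.0406 -0.006 ] z95 0.0987
scene bushing 165 gx [0.0122 0.0363 0.0461] gy [-0.0657 -0.0315 -0.0096] z95 0.1055
scene red 191 gx [0.0517 0.0589 0.0603] gy [-0.0723 -0.0383 -0.0034] z95 0.0999
pin changed px 0
gear changed px 23
washer changed px 0
sungear changed px 333
wrench changed px 0
oil changed px 0
```

View pics/fin.png

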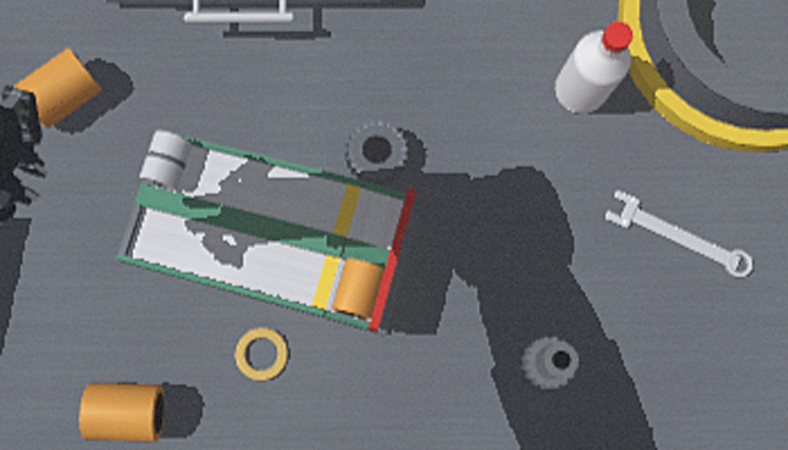

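Top view shows the bushing at (357,288) square against the red stop. The pin (163,158), washer, gear, wrench and oil are in place, and the sun gear at (551,361) is only in the arm's shadow. The hand is clear at a tip height of 0.21 m. Handing in.

```bash
python3 -c "
from workcell import env
env.hand_in(); print(env.get_state()['clock'])"
```

```text
the job is handed in; nothing more can be done
the job is handed in; nothing more can be done
```

I rolled the bronze bushing up the near lane with two slightly parted fingertips and over the ridge, and it now lies in the dip against the red stop. The job is handed in, at about 10 s on the clock; no verdict is reported.

- **Push:** the fingers moved at about 50–70 mm/s, with about 1.5–2.5 N along the lane, far under the 35 N limit. The force faded as the bushing went over the ridge. I then backed the hand off downhill and raised it.
- **Bushing:** the top camera put it at gutter x of about 29 mm (level), its front within about 2 mm of the stop. Its top was 104 mm above the bench, as expected for a seated roller. It lies across the lane to within about 0.01 rad.
- **Steel pin and bystanders:** the pin, washer, wrench and oil bottle showed no change in the image.
    - **Gear:** it showed a small change (23 pixels), but looks in place.
    - **Sun gear:** it showed a large change (333 pixels). I put this down to the arm's shadow now lying over it, since it still stands at the same spot.
- **Disagreement between cameras:** the scene camera read the bushing a few millimetres further along, at about 36 mm. It sees only part of the roller, so I relied on the top view.

I took only one set of images after backing off, so I did not confirm from two pictures that the bushing had stopped moving.

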